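Rake the dowel rods into the grooves

TASK

Four steel dowel rods lie askew across the ridges of the grooved tray. Pick up the hand rake and comb it across the tray until every rod has dropped fully into a groove, parallel to it; move the rods with the rake only, never with the gripper or arm. Then stand the rake back upright on its tines in the middle of the rubber mat, leaving the jar, bin and screwdriver where they are.

Things in the scene. Friction and masses are not known exactly. Their poses are not given: they have to be found in the camera images.
- tray: fixed grey tray 160 (x) by 260 (y) mm, 5 mm walls, rims 40 mm up. Origin: centre of underside, on the bench; z up. Grooves run along x, 150 mm long inside. A flat deck 23.5 mm up spans y -125 to -61 (rods start beyond y -70); then 8 grooves 18 mm wide, 24 pitch, centred at y -52 to +116, floors 6 mm up, parted by 6 mm ridges, rounded tops 23.5 mm up. Seated rods lie 1.5 mm below ridge tops.
- mat: black rubber mat lying fixed on the bench, 180 mm (its x) by 140 mm (its y), 3 mm thick. Origin: centre of its underside; z up.
- rake_grip (a point): hand rake, 250 g. Point: centre of its wood grip block, 50 (x) by 24 (y, grasp across) by 55 mm high, 71.5 mm above the tine tips. Below it a metal head 126 (x) by 44 (y) mm, top 44 and underside 32 mm above the tips. Two rows of 8 tines, outer faces at y +-21 and x +-62.5 mm; a rod cannot pass the gaps. Starts standing on its tines on the mat, z up; same both ways round.
- rod1_mid (a point): one of four identical loose steel dowel rods, domed ends, 16 mm diameter, 120 mm long, 120 g. Point: mid-length, on its axis; x axis along the rod. Starts askew (0.45 to 0.66 rad from the grooves, all leaning alike, apart) across the ridge tops, axis 31.5 mm above the tray's underside; when seated, 14 mm. Polished, slides easily on tines and tray; one jammed under the rake comes free when the rake is eased back.
- rod2_mid (a point): one of four identical loose steel dowel rods, domed ends, 16 mm diameter, 120 mm long, 120 g. Point: mid-length, on its axis; x axis along the rod. Starts askew (0.45 to 0.66 rad from the grooves, all leaning alike, apart) across the ridge tops, axis 31.5 mm above the tray's underside; when seated, 14 mm. Polished, slides easily on tines and tray; one jammed under the rake comes free when the rake is eased back.
- rod3_mid (a point): one of four identical loose steel dowel rods, domed ends, 16 mm diameter, 120 mm long, 120 g. Point: mid-length, on its axis; x axis along the rod. Starts askew (0.45 to 0.66 rad from the grooves, all leaning alike, apart) across the ridge tops, axis 31.5 mm above the tray's underside; when seated, 14 mm. Polished, slides easily on tines and tray; one jammed under the rake comes free when the rake is eased back.
- rod4_mid (a point): one of four identical loose steel dowel rods, domed ends, 16 mm diameter, 120 mm long, 120 g. Point: mid-length, on its axis; x axis along the rod. Starts askew (0.45 to 0.66 rad from the grooves, all leaning alike, apart) across the ridge tops, axis 31.5 mm above the tray's underside; when seated, 14 mm. Polished, slides easily on tines and tray; one jammed under the rake comes free when the rake is eased back.
- rake: the same rake; origin midway between its tine tips.
- parts_bin: bystander: open blue plastic bin, 100 x 140 x 50 mm. Origin: centre of its underside.
- jar: bystander: white jar with a steel cap, 60 mm in diameter, 75 mm high. Origin: centre of its underside.
- driver: bystander: screwdriver lying on the bench. Origin: centre of its underside.
Not all that is in view belongs to the job. There is more than one size of the rake; the job needs the middle-sized.

How it is judged:
On the way, in this order (a step that is already met when the one before it is completed fails the run):
1. the rake is picked up off the mat (height (world z) of rake_grip above 0.095 m and contact force between the fingers and rake above 1 N), for 0.1 s.
2. all four rods lie fully down in grooves, parallel to them (z of rod1_mid in the frame of tray between 0.01 and 0.0175 m and x of rod1_mid in the frame of tray between -0.075 and 0.075 m and y of rod1_mid in the frame of tray between -0.061 and 0.125 m and angle between the x axis of each of rod1_mid, rod2_mid, rod3_mid, rod4_mid and the x axis of tray, either way round below 0.08 rad and z of rod2_mid in the frame of tray between 0.01 and 0.0175 m and x of rod2_mid in the frame of tray between -0.075 and 0.075 m and y of rod2_mid in the frame of tray between -0.061 and 0.125 m and z of rod3_mid in the frame of tray between 0.01 and 0.0175 m and x of rod3_mid in the frame of tray between -0.075 and 0.075 m and y of rod3_mid in the frame of tray between -0.061 and 0.125 m and z of rod4_mid in the frame of tray between 0.01 and 0.0175 m and x of rod4_mid in the frame of tray between -0.075 and 0.075 m and y of rod4_mid in the frame of tray between -0.061 and 0.125 m), for 0.2 s.
At the end, for the whole second after the job is handed in: All four rods lie in grooves of the tray (axis less than 17.5 mm above the tray's underside, within 0.08 rad of the groove direction); the rake stands upright on its tines on the mat (within 0.08 rad), its grip within 50 mm of the mat's centre seen from above; rods and rake are at rest (all of step 2 and horizontal distance between rake_grip and mat below 0.05 m and z of rake_grip in the frame of mat below 0.0775 m and angle between rake_grip's own z axis and vertical below 0.08 rad and linear speed of each of rake, rod1, rod2, rod3, rod4 below 0.02 m/s); the robot touches nothing.
It fails at once if a rod is touched by the gripper or arm instead of the rake (contact force between any of the fingers, the arm and rod1 above 0.3 N or contact force between any of the fingers, the arm and rod2 above 0.3 N or contact force between any of the fingers, the arm and rod3 above 0.3 N or contact force between any of the fingers, the arm and rod4 above 0.3 N).
It fails at once if a bystander is disturbed (moved more than 20 mm) (distance of any of parts_bin, jar, driver from where it was at the start of the episode above 0.02 m).
It also fails if it takes over 56 s, if anything falls off the work surface, if the arm or the gripper's body presses on something with over 40 N, if the wrist force passes 120 N, or if a joint passes its speed limit or range.

ROBOT

A 6-joint arm with a two-finger parallel gripper is mounted at the origin on the work surface. World frame = base frame: x ahead of the robot, y to its left, z up, the work surface at z = 0. Lengths are in m, angles in rad, forces in N, time in s.
With the tool pointing down it reaches from about 0.25 to 0.775 m from the base axis. Payload 4 kg.
Tool frame: the origin (TCP) lies on the centre line of the jaws, within the pads' length; the fingertips stand ahead of it and the grasp point (between the pads) is the TCP (ctrl.nose_length is the z of the fingertips in the tool frame, in m); z points along the fingers, y is the line along which they close (so a half turn about z gives the same grasp; the last joint's range is limited). The gripper opens to 94 mm and grips with 3 to 60 N. Pads are 16 mm wide; open, the fingers measure 119 mm over their backs; the gripper's body (75 mm by 177 mm) begins 78 mm behind the grasp point.
Start: joints at [-1.306, 0.087, 1.371, -0, 1.684, -0.103], TCP at [0.198, -0.513, 0.225] pointing down, gripper open.
Joint ranges: [-3.1, 3.1], [-0.76, 2.03], [0.27, 2.55], [-1.08, 4.22], [0.17, 2.65], [-2.57, 2.57]. Speed limits (rad/s): [2.79, 2.79, 3.14, 3.14, 3.14, 3.14].

INTERFACE

Orientations are given as a rotation vector (axis times angle).
In Python, from cell import ctrl, optics gives the robot as it stands.
- The arm moves only by the shell command python3 -m pendant 'ROWS'. ROWS is JSON, a list of rows, each a list of 3 entries, a list of its own where there are three numbers: the shift along the tool's x, y, z in m, then the turn about the tool's z in degrees, then the finger opening in m, from 0 to 0.094. A call has 1 to 10 rows; each row is the pose to reach, as a shift and turn from the pose commanded when the call began, along the tool's axes at that moment; what a row does not reach only later rows make up. A row lasts 1/8 s, in which the tool goes at most 62.5 mm and 10.7 degrees, less where a joint would pass 70% of its speed; a pose out of reach is approached as far as the arm can. A call with a gripper value outside its range is refused whole. The fingers move at their own pace and stop on an object; the grip force is fixed at half the most. Time passes only in rows, so rows that repeat a pose let the fingers close. It gives the time, the measured TCP pose, the force, the opening and the grip force at its end, in the units of the state.
- ctrl.state(): the state, without advancing time (a new reading comes with each control period).
- optics.capture(name): name is "scene" or "top"; returns a dict with "color" (420x560x3 uint8, red, green, blue), "range_z" (420x560 float32, m along the optical axis (not along the pixel's ray), 0 where there is no reading), "vertical_fov" (degrees; the focal length in pixels is half the picture's height over the tangent of half this angle, whatever the lens; pixels are square), "cx", "cy" (the principal point, pixels), "k1" (the pictures are not rectified: a ray, as slopes to the right and down, at radius r is drawn at 1 + k1 r^2 times it, then the intrinsics apply), "T" (4x4, takes a point from camera to world coordinates). Camera axes: x right, y up, looking along -z (the intrinsics and any distortion apply to the point x, -y, -z); pixel columns grow to the right and rows downward; lengths in m; the calibration is good to about 2 mm. A picture is of the moment at which its call begins.
- ctrl.close_job(): hands the job in; it is judged then, once.
Trained networks look in a picture, given as the dict that the camera call returned (one of the last four; its "shot" number tells which), for a name from the list of things; names that differ only in an ending like _2 or _b are one class to them, and where a whole thing is asked for, a point or a joint stands for the part that bears it (a point fixed in the world has none). Each returns a list of dicts, best first, with "p" (0 to 1); they miss things now and then, are a little off and sometimes report something else, mostly with a low value. They report only what shows in the picture. A call takes as long as a camera call. They do not tell look-alikes from the thing itself.
- optics.search_frame(picture, target): "box" ([centre column, centre row, width, height] in pixels, round what is visible of it).
The state is a dict: "time_s": time; "joint_pos": joint angles; "joint_velocities": joint speeds; "tau": joint torques, N m; "tool_pos": TCP position; "eef_rot": TCP orientation; "wrist_force": force on the tool from outside, world axes, zero at the start; "wrist_torque": the same for the moment, N m; "opening": opening from 0.0 (shut) to 1.0 (fully open); "finger_force": force on a finger pad.
Only numpy, scipy, OpenCV 4.12 (cv2) and the standard library are available. Lean on these libraries where they do the work, as an engineer would, in place of code of your own. Each camera call takes 0.05 s, during which the arm holds its last target. There are 200 camera calls.

## Working session

There is one attempt and no reset: what is moved stays moved. The work goes in short steps, Python scripts to look and compute and a shell command to move; the robot and the scene stay as the last step left them, time stands still between calls to the robot, and variables do not carry over. Pictures are saved under pics/ and viewed, at most 10 in all, crops included, and the job is handed in when it is done.

```bash
ls; mkdir -p pics; cat > h.py <<'E'
import numpy as np, cv2
from cell import ctrl, optics
def K(d):
    f=d["color"].shape[0]/2/np.tan(np.radians(d["vertical_fov"])/2)
    return np.array([[f,0,d["cx"]],[0,f,d["cy"]],[0,0,1.]])
def ray(d,uv):
    # undistort: drawn = s*(1+k1 s^2)
    m=(np.asarray(uv,float)-[d["cx"],d["cy"]])/K(d)[0,0]
    s=m.copy()
    for _ in range(30): s=m/(1+d["k1"]*(s**2).sum(-1,keepdims=True))
    return np.concatenate([s[...,:1],-s[...,1:],-np.ones_like(s[...,:1])],-1)
def atz(d,uv,z):
    T=np.asarray(d["T"]); r=ray(d,uv)@T[:3,:3].T; o=T[:3,3]
    return o+r*((z-o[2])/r[...,2:])
def cloud(d):
    h,w=d["range_z"].shape; v,u=np.mgrid[:h,:w]
    r=ray(d,np.stack([u,v],-1)); T=np.asarray(d["T"])
    return (r*d["range_z"][...,None])@T[:3,:3].T+T[:3,3]
def save(d,n,s=1,crop=None):
    im=d["color"][...,::-1]
    if crop: im=im[crop[1]:crop[3],crop[0]:crop[2]]
    cv2.imwrite(n,cv2.resize(im,None,fx=s,fy=s,interpolation=cv2.INTER_CUBIC))
E
python3 - <<'E'
from h import *
a=optics.capture("top"); b=optics.capture("scene")
cv2.imwrite("pics/1.png",a["color"][...,::-1]);cv2.imwrite("pics/2.png",b["color"][...,::-1])
P=cloud(a)
for n in ["tray","mat","rake_grip","rake","rod1_mid","parts_bin","jar","driver"]:
    for r in optics.search_frame(a,n)[:5]:
        c=np.array(r["box"]); i,j=int(c[1]),int(c[0])
        print(n,round(r["p"],2),c.round(0),P[i,j].round(3))
print(np.round(a["T"],3),ctrl.state())
E
```

```text
pics
tray 0.92 [222. 210. 113.  75.] [0.538 0.172 0.034]
mat 0.89 [358. 207.  60.  78.] [ 0.525 -0.16   0.102]
rake_grip 0.95 [428. 237.  36.  19.] [ 0.454 -0.327  0.069]
rake_grip 0.94 [357. 211.  40.  52.] [ 0.516 -0.157  0.102]
rake_grip 0.74 [372. 297.  62.  69.] [ 0.321 -0.174  0.132]
rake_grip 0.63 [288. 124.  27.  33.] [ 0.745 -0.002  0.071]
rake_grip 0.16 [358. 208.  67.  76.] [ 0.523 -0.159  0.104]
rake 0.93 [354. 214.  39.  53.] [ 0.512 -0.152  0.085]
rake 0.73 [428. 237.  35.  20.] [ 0.454 -0.327  0.069]
rake 0.73 [233. 210.  17.  42.] [0.537 0.141 0.035]
rake 0.69 [372. 294.  67.  71.] [ 0.325 -0.177  0.133]
rod1_mid 0.51 [232. 211.  17.  43.] [0.537 0.144 0.037]
parts_bin 0.6 [114. 213.  63.  43.] [0.546 0.459 0.002]
jar 0.91 [287. 124.  24.  30.] [0.744 0.001 0.074]
driver 0.79 [465. 234.  27.  72.] [ 0.463 -0.437  0.026]
[[-2.200e-02  9.870e-01 -1.600e-01  3.520e-01]
 [-9.990e-01 -2.600e-02 -2.200e-02  1.000e-03]
 [-2.600e-02  1.600e-01  9.870e-01  1.129e+00]
 [ 0.000e+00  0.000e+00  0.000e+00  1.000e+00]] {'time_s': 0.5, 'joint_pos': array([-1.30609044e+00,  8.72101011e-02,  1.37074341e+00, -1.14054582e-05,
        1.68359181e+00, -1.03070650e-01]), 'joint_velocities': array([-1.46988256e-04, -4.67189936e-05, -1.97195992e-04,  2.90153328e-03,
        6.52226049e-04,  8.75366048e-04]), 'tau': array([-7.89660680e-04, -3.39625919e+01, -3.02266574e+01,  7.17370422e-02,
        2.43694492e-02, -1.62348385e-05]), 'tool_pos': array([ 0.197756  , -0.51322164,  0.2244783 ]), 'eef_rot': array([ 3.08857893e+00,  5.74440930e-01, -1.17406085e-05]), 'wrist_force': array([ 0.73336042, -0.49330389,  1.27814623]), 'wrist_torque': array([-0.02132876, -0.01708811,  0.04717545]), 'finger_force': 0.0, 'opening': 0.9972155207003834}
```

```bash
python3 - <<'E'
from h import *
a=optics.capture("top"); b=optics.capture("scene")
save(a,"pics/3.png",2.4,(150,110,480,345))
save(b,"pics/3s.png",1.4)
P=cloud(a)
def rect(m,lo,n):
    k,l,st,_=cv2.connectedComponentsWithStats(m.astype(np.uint8))
    for i in range(1,k):
        if st[i,4]<lo: continue
        q=P[l==i]; c=cv2.minAreaRect((q[:,:2]*1000).astype(np.float32)); u=st[i]
        print(n,st[i],q.mean(0).round(3),np.round(c[0],0),np.round(c[1],0),round(c[2],1),'zmax',q[:,2].max().round(3))
ok=a["range_z"]>0
rect(ok&(P[...,2]>.085)&(P[...,2]<.115),30,"grip")
rect(ok&(P[...,2]>.04)&(P[...,2]<.12),30,"head")
rect(ok&(P[...,2]>.012)&(P[...,2]<.06)&(P[...,1]>.03)&(P[...,1]<.32)&(P[...,0]>.4),300,"tray")
E
```

```text
grip [349 198  18  23 239] [ 0.522 -0.159  0.1  ] [ 523. -160.] [50. 24.] 21.6 zmax 0.106
grip [362 280  18  31  68] [ 0.325 -0.177  0.1  ] [ 326. -178.] [23. 70.] 71.3 zmax 0.115
head [277 109  24  26 472] [ 0.752 -0.003  0.068] [755.  -3.] [55. 55.] 32.6 zmax 0.08
head [336 186  38  53 938] [ 0.52  -0.158  0.061] [ 523. -160.] [126.  45.] 23.7 zmax 0.106
head [ 82 192  60  44 426] [0.535 0.449 0.048] [536. 448.] [143. 101.] 84.9 zmax 0.055
head [422 230  18  12 113] [ 0.457 -0.338  0.064] [ 458. -341.] [16. 35.] 17.8 zmax 0.074
head [ 342  259   62   72 1365] [ 0.323 -0.186  0.062] [ 321. -191.] [ 61. 172.] 50.8 zmax 0.12
tray [ 165  174  112   76 4570] [0.536 0.16  0.029] [538. 173.] [260. 162.] 81.3 zmax 0.045
```

View pics/3.png

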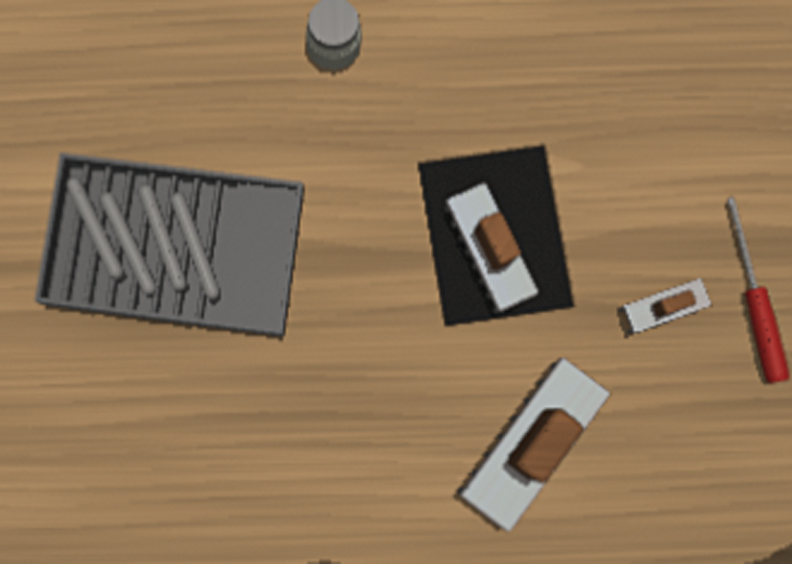

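View pics/3s.png

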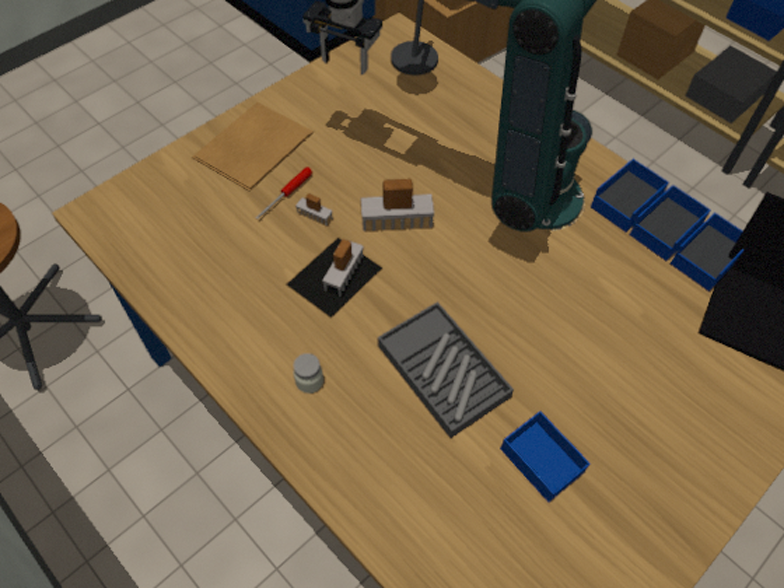

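The middle rake is the one on the mat at top pixel (357,211): it measures 126x45 with a 50x24 grip. The look-alikes are the large one at (372,295) and the small one at (428,237), both off the mat. In crop 3 the middle rake sits alone on the black mat. The rods lie across the ridges left of the deck, crop pixels (95,230) to (195,247).

```bash
cat >> h.py <<'E'
from scipy.spatial.transform import Rotation as R
TC=np.array([.538,.173]); TA=np.radians(-8.7)
def totray(p):
    p=np.asarray(p)[...,:2]-TC; c,s=np.cos(TA),np.sin(TA)
    return p@np.array([[c,-s],[s,c]])
def fit_tray(P):
    global TC,TA
def toolshift(dw):  # world shift -> tool axes now
    s=ctrl.state(); return R.from_rotvec(s["eef_rot"]).inv().apply(dw)
E
python3 - <<'E'
from h import *
a=optics.capture("top"); P=cloud(a); ok=a["range_z"]>0
# tray from rim
m=ok&(P[...,2]>.036)&(P[...,2]<.045)&(P[...,1]>.02)&(P[...,1]<.33)&(P[...,0]>.4)&(P[...,0]<.68)
print("rimrect",cv2.minAreaRect((P[m][:,:2]*1000).astype(np.float32)))
# rods from pixel ends in crop 3
E=np.array([[[72,184],[118,275]],[[106,197],[151,290]],[[145,189],[181,287]],[[177,195],[214,298]]])/2.4+[150,110]
for e in E:
    w=atz(a,e,.037); t=totray(w); d=t[0]-t[1]
    print("rod ends tray",t.round(3).tolist(),"mid",t.mean(0).round(3),"len",np.linalg.norm(d).round(3),"ang",np.arctan2(d[1],d[0]).round(2))
c=np.array([[420,163],[545,146],[573,305],[445,325]])/2.4+[150,110]
w=atz(a,c,.003); print("mat",w.round(3).tolist(),w.mean(0).round(3))
s=ctrl.state(); print("nose",ctrl.nose_length); Rm=R.from_rotvec(s["eef_rot"]).as_matrix(); print(Rm.round(3))
print("shift to grip xy", toolshift(np.array([.523,-.160,0])-s["tool_pos"]*[1,1,0]).round(4), "z",s["tool_pos"][2])
y=Rm[:2,1]; print("tool y ang",np.degrees(np.arctan2(y[1],y[0])),"want 113 or -67 (mod180)")
E
```

```text
rimrect ((537.718017578125, 173.44871520996094), (260.2383728027344, 161.00413513183594), 81.28755950927734)
rod ends tray [[0.046, 0.111], [-0.043, 0.047]] mid [0.001 0.079] len 0.11 ang 0.62
rod ends tray [[0.037, 0.073], [-0.054, 0.01]] mid [-0.009  0.042] len 0.11 ang 0.6
rod ends tray [[0.05, 0.033], [-0.047, -0.02]] mid [0.001 0.006] len 0.111 ang 0.5
rod ends tray [[0.048, -0.002], [-0.054, -0.056]] mid [-0.003 -0.029] len 0.116 ang 0.49
mat [[0.621, -0.094, 0.003], [0.636, -0.23, 0.003], [0.463, -0.25, 0.003], [0.445, -0.113, 0.003]] [ 0.541 -0.172  0.003]
nose 0.019
[[ 0.933  0.36   0.   ]
 [ 0.36  -0.933 -0.   ]
 [-0.     0.    -1.   ]]
shift to grip xy [ 0.4305 -0.2127 -0.    ] z 0.2245484624872407
tool y ang -68.92525356375019 want 113 or -67 (mod180)
```

```bash
python3 -m pendant '[[[0.43,-0.213,0.05],-2.6,0.094],[[0.43,-0.213,0.05],-2.6,0.094],[[0.43,-0.213,0.05],-2.6,0.094],[[0.43,-0.213,0.05],-2.6,0.06],[[0.43,-0.213,0.05],-2.6,0.06],[[0.43,-0.213,0.05],-2.6,0.06],[[0.43,-0.213,0.05],-2.6,0.06],[[0.43,-0.213,0.05],-2.6,0.06],[[0.43,-0.213,0.05],-2.6,0.06]]'
python3 - <<'E'
from h import *
a=optics.capture("top");b=optics.capture("scene")
P=cloud(a); s=ctrl.state(); print(s["tool_pos"],s["joint_pos"])
M=(np.linalg.norm(P[...,:2]-[.523,-.16],axis=-1)<.08)&(a["range_z"]>0)
m=M&(P[...,2]>.04)&(P[...,2]<.052); print(m.sum(),cv2.minAreaRect((P[m][:,:2]*1000).astype(np.float32)))
save(b,"pics/4.png",3,(180,120,360,280))
print(toolshift(np.array([.523,-.16,.077])-s["tool_pos"]))
E
```

```text
time_s: 1.78
tool_pos: [0.5236, -0.1573, 0.1737]
eef_rot: [-3.072, -0.652, 0.001]
wrist_force: [-0.3, -0.4, -0.4]
opening: 0.642
finger_force: 0.0
[ 0.52227043 -0.15988092  0.17436886] [-4.00382945e-01  9.42260895e-02  1.46239336e+00 -8.15254189e-04
  1.58539632e+00  7.56313478e-01]
311 ((487.7519836425781, -174.93423461914062), (49.79808807373047, 44.2137451171875), 23.546144485473633)
[0.000706   0.00037806 0.09736837]
```

View pics/4.png

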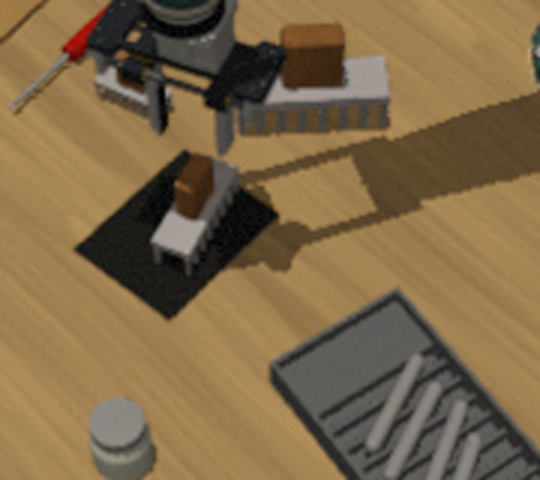

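The fingers (155,105) and (225,130) straddle the line of the grip block at (195,185), so I'll descend and grip.

```bash
python3 -m pendant '[[[0.0005,0,0.05],0,0.06],[[0.0005,0,0.09],0,0.06],[[0.0005,0,0.097],0,0.06],[[0.0005,0,0.097],0,0.06],[[0.0005,0,0.097],0,0.0],[[0.0005,0,0.097],0,0.0],[[0.0005,0,0.097],0,0.0],[[0.0005,0,0.097],0,0.0],[[0.0005,0,0.097],0,0.0],[[0.0005,0,0.097],0,0.0]]'
python3 -m pendant '[[[0,0,-0.03],0,0],[[0,0,-0.06],0,0],[[0,0,-0.075],0,0],[[0,0,-0.075],0,0]]'
python3 - <<'E'
from h import *
s=ctrl.state();p=s["tool_pos"]; Rm=R.from_rotvec(s["eef_rot"]).as_matrix()
x=np.degrees(np.arctan2(Rm[1,0],Rm[0,0])); print(p,"tool x ang",x,"turn",x+8.7,s["finger_force"],s["joint_pos"])
c,si=np.cos(TA),np.sin(TA)
t=TC+np.array([[c,-si],[si,c]])@[0,-.093]
print("target",t,toolshift(np.r_[t,p[2]]-p))
a=optics.capture("scene"); save(a,"pics/5.png",3,(180,120,360,280))
E
```

```text
time_s: 3.12
tool_pos: [0.5231, -0.1598, 0.0779]
eef_rot: [3.074, 0.644, 0.001]
wrist_force: [-0.7, 0.1, 1.5]
opening: 0.256
finger_force: 30.0
time_s: 3.62
tool_pos: [0.5232, -0.1598, 0.1529]
eef_rot: [3.074, 0.644, 0.002]
wrist_force: [0.3, 0.7, -2.6]
opening: 0.255
finger_force: 30.0
[ 0.52322432 -0.15977297  0.15292374] tool x ang 23.677159414351667 turn 32.37715941435167 29.954757392406464 [-4.00004873e-01  1.04616568e-01  1.49404618e+00 -1.46394953e-05
  1.54156579e+00  7.57547947e-01]
target [0.52393274 0.08107007] [ 9.73671518e-02 -2.20285025e-01 -1.30300442e-04]
```

View pics/5.png

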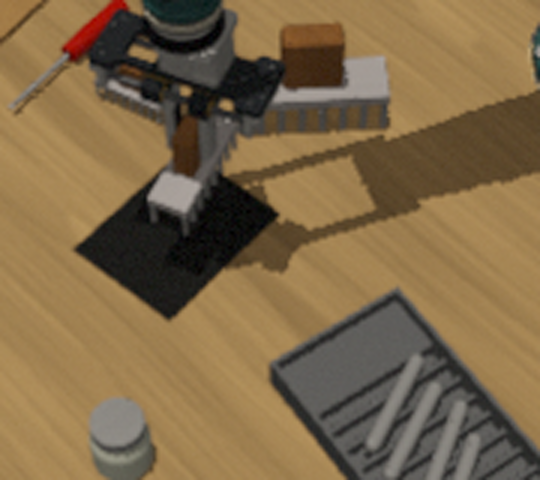

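```bash
python3 -m pendant '[[[0.024,-0.055,0],8,0],[[0.048,-0.11,0],16,0],[[0.072,-0.165,0],24,0],[[0.097,-0.22,0],32.4,0],[[0.097,-0.22,0],32.4,0],[[0.097,-0.22,0.03],32.4,0],[[0.097,-0.22,0.045],32.4,0],[[0.097,-0.22,0.051],32.4,0],[[0.097,-0.22,0.0525],32.4,0],[[0.097,-0.22,0.0525],32.4,0]]'
python3 - <<'E'
from h import *
s=ctrl.state();p=s["tool_pos"]; Rm=R.from_rotvec(s["eef_rot"]).as_matrix()
print(p,totray(p),np.degrees(np.arctan2(Rm[1,0],Rm[0,0])),s["wrist_force"],Rm.round(3)); print(s["joint_pos"])
E
```

```text
time_s: 4.92
tool_pos: [0.524, 0.0804, 0.1007]
eef_rot: [-3.132, 0.24, -0.002]
wrist_force: [0.1, -0.0, -2.6]
opening: 0.255
finger_force: 30.0
[0.52398747 0.08042082 0.10072869] [ 0.0001523 -0.0936335] -8.754960176909078 [ 0.14639466 -0.03588121 -2.60799804] [[ 0.988 -0.152  0.001]
 [-0.152 -0.988 -0.   ]
 [ 0.001 -0.    -1.   ]]
[ 4.54014315e-02  1.00140470e-01  1.60552143e+00 -1.32872932e-04
  1.43445977e+00  1.76901848e+00]
```

```bash
python3 -m pendant '[[[0,-0.005,0],0,0],[[0,-0.010,0],0,0],[[0,-0.015,0],0,0],[[0,-0.019,0],0,0],[[0,-0.023,0],0,0],[[0,-0.027,0],0,0],[[0,-0.031,0],0,0],[[0,-0.034,0],0,0],[[0,-0.037,0],0,0],[[0,-0.040,0],0,0]]'
python3 -m pendant '[[[0,-0.003,0],0,0],[[0,-0.006,0],0,0],[[0,-0.009,0],0,0],[[0,-0.012,0],0,0],[[0,-0.015,0],0,0],[[0,-0.018,0],0,0],[[0,-0.021,0],0,0],[[0,-0.024,0],0,0],[[0,-0.027,0],0,0],[[0,-0.030,0],0,0]]'
python3 - <<'E'
from h import *
s=ctrl.state(); print(totray(s["tool_pos"]),s["tool_pos"],s["wrist_force"])
a=optics.capture("top");b=optics.capture("scene")
A=cv2.resize(a["color"][165:260,160:290,::-1],None,fx=3,fy=3);B=cv2.resize(b["color"][200:320,260:380,::-1],None,fx=3,fy=3)
B=cv2.resize(B,(285,285));cv2.imwrite("pics/6.png",np.hstack([A,B]))
E
```

```text
time_s: 6.18
tool_pos: [0.5295, 0.1205, 0.0999]
eef_rot: [3.132, -0.239, -0.0]
wrist_force: [-0.3, 0.5, -3.1]
opening: 0.254
finger_force: 30.0
time_s: 7.42
tool_pos: [0.534, 0.1502, 0.0999]
eef_rot: [3.132, -0.239, 0.0]
wrist_force: [-1.0, -0.8, -2.6]
opening: 0.258
finger_force: 30.0
[-0.00047053 -0.0231849 ] [0.53402791 0.15015304 0.09994816] [-0.97709861 -0.84073876 -2.60441603]
```

View pics/6.png

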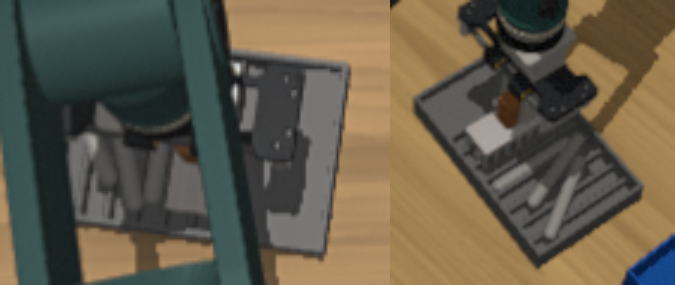

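The rake head at (490,140) is pushing. Three rods show ahead of it at (515,178), (553,180) and (563,205), and the nearest is turning into line. I'll carry on combing.

```bash
python3 -m pendant '[[[0,-0.003,0],0,0],[[0,-0.006,0],0,0],[[0,-0.009,0],0,0],[[0,-0.012,0],0,0],[[0,-0.015,0],0,0],[[0,-0.018,0],0,0],[[0,-0.021,0],0,0],[[0,-0.024,0],0,0],[[0,-0.027,0],0,0],[[0,-0.030,0],0,0]]'
python3 - <<'E'
from h import *
s=ctrl.state(); print(totray(s["tool_pos"]),s["tool_pos"],s["wrist_force"])
b=optics.capture("scene")
save(b,"pics/7.png",5,(260,200,380,320))
E
```

```text
time_s: 8.78
tool_pos: [0.5386, 0.1798, 0.0999]
eef_rot: [3.132, -0.239, -0.0]
wrist_force: [-0.2, -0.2, -2.3]
opening: 0.256
finger_force: 30.0
[-0.00046825  0.00677194] [0.53856147 0.17976485 0.09993695] [-0.1801115  -0.21584914 -2.33560431]
```

View pics/7.png

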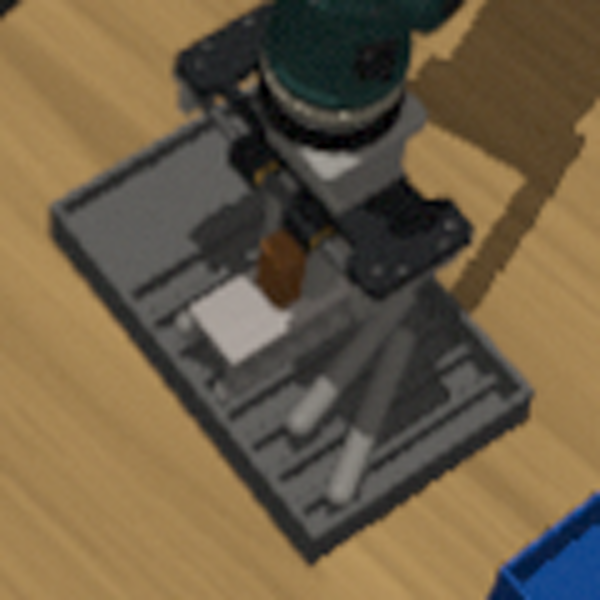

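The ends of two rods show in grooves beneath the rake at (183,318) and (222,388). Two are still skewed ahead of it, at (330,380) and (370,420). Continuing.

```bash
python3 -m pendant '[[[0,-0.003,0],0,0],[[0,-0.006,0],0,0],[[0,-0.009,0],0,0],[[0,-0.012,0],0,0],[[0,-0.015,0],0,0],[[0,-0.018,0],0,0],[[0,-0.021,0],0,0],[[0,-0.024,0],0,0],[[0,-0.027,0],0,0],[[0,-0.030,0],0,0]]'
python3 -m pendant '[[[0,-0.003,0],0,0],[[0,-0.006,0],0,0],[[0,-0.009,0],0,0],[[0,-0.012,0],0,0],[[0,-0.015,0],0,0],[[0,-0.018,0],0,0],[[0,-0.021,0],0,0],[[0,-0.024,0],0,0]]'
python3 - <<'E'
from h import *
s=ctrl.state(); print(totray(s["tool_pos"]),s["tool_pos"],s["wrist_force"])
b=optics.capture("scene")
save(b,"pics/8.png",5,(260,200,380,320))
E
```

```text
time_s: 10.07
tool_pos: [0.5431, 0.2094, 0.0999]
eef_rot: [3.132, -0.239, 0.0]
wrist_force: [-1.1, 0.5, -2.2]
opening: 0.254
finger_force: 30.0
time_s: 11.08
tool_pos: [0.5468, 0.2332, 0.0999]
eef_rot: [3.132, -0.239, 0.0]
wrist_force: [-0.4, -0.0, -2.3]
opening: 0.254
finger_force: 30.0
[-0.00043439  0.06081966] [0.54677024 0.23318557 0.09992137] [-0.42687167 -0.02926187 -2.3290431 ]
```

View pics/8.png

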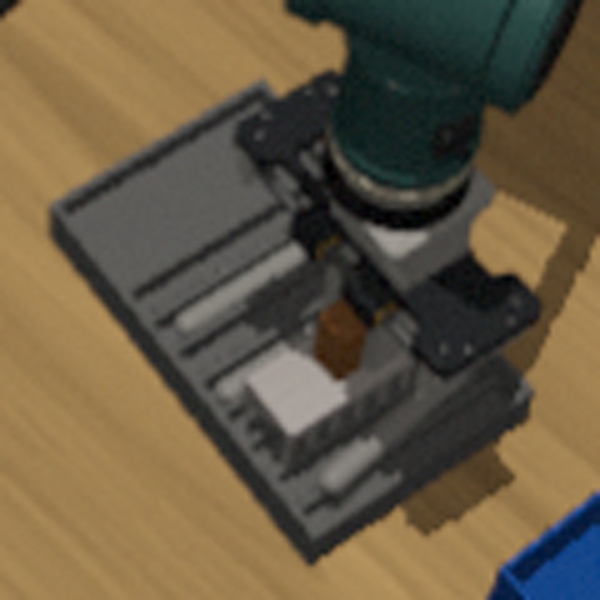

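One rod is seated at (240,290) and another at (235,390). The last, at (350,465), is nearly in line ahead of the tines. Finish the stroke.

```bash
python3 -m pendant '[[[0,-0.003,0],0,0],[[0,-0.006,0],0,0],[[0,-0.009,0],0,0],[[0,-0.012,0],0,0],[[0,-0.015,0],0,0],[[0,-0.018,0],0,0],[[0,-0.021,0],0,0],[[0,-0.024,0],0,0],[[0,-0.027,0],0,0],[[0,-0.027,0],0,0]]'
python3 -m pendant '[[[0,0.004,-0.005],0,0],[[0,0.004,-0.04],0,0],[[0,0.06,-0.08],0,0],[[0,0.12,-0.08],0,0],[[0,0.18,-0.08],0,0],[[0,0.24,-0.08],0,0],[[0,0.24,-0.08],0,0],[[0,0.24,-0.08],0,0]]'
python3 - <<'E'
from h import *
s=ctrl.state(); print(totray(s["tool_pos"]),s["tool_pos"],s["wrist_force"])
b=optics.capture("scene");a=optics.capture("top")
A=cv2.resize(a["color"][165:260,160:290,::-1],None,fx=3,fy=3);B=cv2.resize(b["color"][200:320,260:380,::-1],None,fx=3,fy=3)
B=cv2.resize(B,(400,400));A=cv2.resize(A,(390,400));cv2.imwrite("pics/9.png",np.hstack([A,B]))
for d in (a,b):
    P=cloud(d);t=totray(P);m=(abs(t[...,0])<.07)&(abs(t[...,1])<.12)&(d["range_z"]>0)&(P[...,2]<.06)
    print((m&(P[...,2]>.029)).sum(), t[m&(P[...,2]>.029)][:8].round(3).tolist())
    for y0 in range(-52,117,24):
        g=m&(abs(t[...,1]-y0/1000)<.004); print(y0,g.sum(),np.percentile(P[g][:,2],[10,50,90]).round(4) if g.any() else '',np.percentile(t[g&(P[...,2]>.018)][:,0],[2,98]).round(3) if (g&(P[...,2]>.018)).any() else '')
E
```

```text
time_s: 12.38
tool_pos: [0.5508, 0.2599, 0.0999]
eef_rot: [3.132, -0.239, 0.0]
wrist_force: [0.3, 0.8, -2.2]
opening: 0.257
finger_force: 30.0
time_s: 13.38
tool_pos: [0.5144, 0.0223, 0.1805]
eef_rot: [-3.132, 0.241, -0.001]
wrist_force: [-0.1, -0.3, -2.7]
opening: 0.256
finger_force: 30.0
[-0.00048162 -0.15255994] [0.51444758 0.02226828 0.1804606 ] [-0.09156678 -0.27372396 -2.73598989]
1 [[0.039, 0.008]]
-52 0  
-28 0  
-4 159 [0.0027 0.0056 0.0094] 
20 181 [0.0063 0.0206 0.0241] [-0.053  0.058]
44 168 [0.0073 0.0208 0.0238] [-0.067  0.044]
68 163 [0.0029 0.0063 0.0088] 
92 168 [0.0071 0.0212 0.0242] [-0.059  0.049]
116 141 [0.0031 0.0062 0.0085] 
19 [[-0.063, -0.118], [-0.067, -0.108], [-0.05, -0.106], [-0.058, -0.091], [0.0, -0.114], [-0.017, -0.092], [-0.031, -0.08], [-0.026, -0.078]]
-52 82 [0.0024 0.0062 0.0096] 
-28 108 [0.0125 0.0201 0.0235] [-0.055  0.056]
-4 85 [0.0021 0.0056 0.0091] 
20 108 [0.0129 0.0204 0.0238] [-0.048  0.059]
44 119 [0.0095 0.0203 0.0238] [-0.062  0.046]
68 108 [0.0028 0.0056 0.0094] 
92 124 [0.0129 0.0211 0.0253] [-0.055  0.054]
116 17 [0.0058 0.009  0.0115]
```

View pics/9.png

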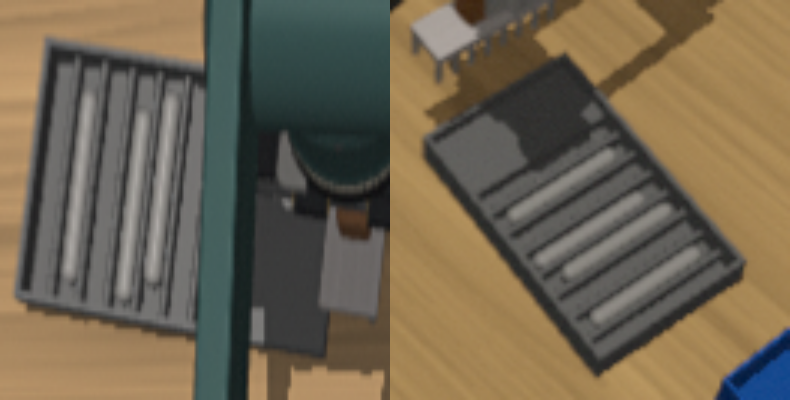

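All four rods are down: in the right half at (565,185), (590,230), (615,240) and (650,285). They are parallel, with tops at about 21–22 mm. Next I'll place the rake on the mat.

```bash
python3 - <<'E'
from h import *
p=ctrl.state()["tool_pos"]; print(toolshift(np.array([.541,-.172,.0782])-p))
E
```

```text
[0.05550379 0.18921925 0.1019209 ]
```

```bash
python3 -m pendant '[[[0.015,0.05,0],0,0],[[0.03,0.1,0],0,0],[[0.045,0.15,0],0,0],[[0.0555,0.189,0],0,0],[[0.0555,0.189,0.03],0,0],[[0.0555,0.189,0.07],0,0],[[0.0555,0.189,0.09],0,0],[[0.0555,0.189,0.099],0,0],[[0.0555,0.189,0.102],0,0],[[0.0555,0.189,0.102],0,0]]'
python3 -m pendant '[[[0,0,0],0,0],[[0,0,0],0,0]]'
```

```text
time_s: 14.72
tool_pos: [0.5415, -0.1727, 0.079]
eef_rot: [3.132, -0.238, 0.003]
wrist_force: [-0.4, 0.6, -2.0]
opening: 0.251
finger_force: 30.0
time_s: 14.98
tool_pos: [0.541, -0.1731, 0.0789]
eef_rot: [3.132, -0.239, 0.002]
wrist_force: [0.5, -0.3, -2.2]
opening: 0.253
finger_force: 30.0
```

```bash
python3 -m pendant '[[[0,0,0.0008],0,0],[[0,0,0.0012],0,0],[[0,0,0.0012],0,0.03],[[0,0,0.0012],0,0.05],[[0,0,0.0012],0,0.06],[[0,0,0.0012],0,0.06],[[0,0,0.0012],0,0.06]]'
python3 -m pendant '[[[0,0,-0.03],0,0.06],[[0,0,-0.08],0,0.06],[[0,0,-0.13],0,0.06],[[-0.05,0.06,-0.15],0,0.06],[[-0.1,0.12,-0.15],0,0.06],[[-0.15,0.18,-0.15],0,0.06],[[-0.2,0.24,-0.15],0,0.06],[[-0.2,0.24,-0.15],0,0.06],[[-0.2,0.24,-0.15],0,0.06],[[-0.2,0.24,-0.15],0,0.06]]'
python3 - <<'E'
from h import *
a=optics.capture("top");b=optics.capture("scene"); save(b,"pics/10.png",2.8,(160,110,400,320))
P=cloud(a);ok=a["range_z"]>0
M=ok&(np.linalg.norm(P[...,:2]-[.541,-.172],axis=-1)<.075)
for lo,hi in((.04,.052),(.09,.115)):
    m=M&(P[...,2]>lo)&(P[...,2]<hi); print(m.sum(),cv2.minAreaRect((P[m][:,:2]*1000).astype(np.float32)),np.median(P[m][:,2]),P[m][:,2].std())
t=totray(P);m=(abs(t[...,0])<.07)&ok
for y0 in range(-52,117,24):
    g=m&(abs(t[...,1]-y0/1000)<.004); print(y0,g.sum(),np.percentile(P[g][:,2],[50,90]).round(4))
for n in["jar","driver","parts_bin"]:
    print(n,[np.round(r["box"]) for r in optics.search_frame(a,n)[:1]])
E
```

```text
time_s: 15.85
tool_pos: [0.5406, -0.1728, 0.0767]
eef_rot: [3.132, -0.239, -0.0]
wrist_force: [-0.4, -0.4, 0.1]
opening: 0.635
finger_force: 0.0
time_s: 17.1
tool_pos: [0.3065, -0.3796, 0.2268]
eef_rot: [-3.132, 0.24, -0.001]
wrist_force: [-0.5, -0.6, 0.5]
opening: 0.638
finger_force: 0.0
625 ((540.565185546875, -172.9590606689453), (44.7829475402832, 126.59046936035156), 80.90553283691406) 0.046426463116633565 0.002098594143322234
224 ((540.0675659179688, -172.8312225341797), (24.49118423461914, 50.60680389404297), 80.48764038085938) 0.10083472815077321 0.002761792925782908
-52 169 [0.0056 0.008 ]
-28 167 [0.0208 0.0242]
-4 168 [0.0062 0.0086]
20 181 [0.021  0.0235]
44 169 [0.021  0.0245]
68 160 [0.006  0.0084]
92 173 [0.0208 0.0236]
116 137 [0.0062 0.0087]
jar [array([288., 124.,  26.,  30.])]
driver [array([468., 237.,  23.,  62.])]
parts_bin [array([114., 214.,  62.,  45.])]
```

View pics/10.png

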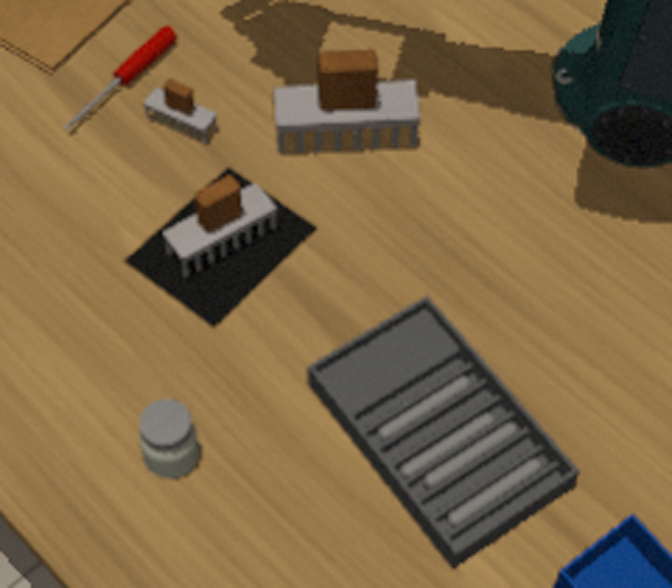

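The rake stands on the mat at (220,225), all four rods are seated at (430,405) to (495,490), and the bystanders are in place. Handing in.

```bash
python3 -c "
from cell import ctrl
print(ctrl.close_job())"
```

```text
the job is handed in; nothing more can be done
None
```

Job handed in at about 17 s: in the last images all four rods lay seated in grooves, the rake stood upright near the mat's centre, and the jar, bin and screwdriver were in place; the hand-in returned no verdict.

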